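# Copy a ruin's corner angle to a hinged terrain wall with a locking bevel

## Robot

A 6-joint arm with a two-finger parallel gripper is mounted at the origin on the work surface. World frame = base frame: x ahead of the robot, y to its left, z up, the work surface at z = 0. Lengths are in mm, angles in rad, forces in N, time in s.
With the tool pointing down it reaches from about 350 to 875 mm from the base axis. Payload 4.2 kg.
Tool frame: the origin (TCP) lies at the very end of the fingers, on their centre line; the grasp point (between the pads) lies 19 mm behind it (pinch_z is the distance from the TCP to the grasp point, in mm); z points along the fingers, y is the line along which they close (so a half turn about z gives the same grasp; the last joint's range is limited). The gripper opens to 85 mm and grips with 20 to 120 N. Pads are 22 mm wide; open, the fingers measure 114 mm over their backs; the gripper's body (76 mm by 85 mm) begins 54 mm behind the grasp point. The pads swing forward as they close: fully open they stand 13 mm farther back than shut.
Start: joints at [-1.029, 0.385, 0.008, 0, -1.194, -0.259], TCP at [174.42, -600.147, 231.312] pointing down, gripper open.
Joint ranges: [-3.14, 3.14], [-1.21, 2.06], [-1.07, 1.41], [-3.16, 2.05], [-2.99, -0.16], [-3.1, 3.1]. Speed limits (rad/s): [2.79, 2.79, 3.14, 3.14, 3.14, 3.14].

## Interface

Orientations are given as a unit quaternion [x, y, z, w].
In Python, from bench import * gives the robot as it stands.
- The arm moves only by the tool arm_command, never from a script. Its argument "steps" is one flat list of numbers, 4 for each row, row after row: the shift along the tool's x, y, z in m, then the turn about the tool's z in rad. In form: [tx, ty, tz, roll, tx, ty, tz, roll, ...]. A call has 1 to 20 rows; each row shifts and turns the commanded pose from where the row before left it, along the tool's axes as they then stand; what a row does not reach is not made up. A row lasts 1/8 s, in which the tool goes at most 62.5 mm and 10.7 degrees, less where a joint would pass 70% of its speed; a pose out of reach is approached as far as the arm can. A call with a gripper value outside its range is refused whole. "grip" is the finger opening in m, from 0 to 0.0854, set as the call begins (left out, the last holds). The fingers move at their own pace and stop on an object; the grip force is fixed at half the most. Time passes only in rows, so rows that do not move let the fingers close. It gives the time, the measured TCP pose, the force, the opening and the grip force at its end, in the units of the state.
- read_state(): the state, without advancing time (a new reading comes with each control period).
- get_image(name): name is "scene" or "top" or "wrist"; returns the picture (420x560x3 uint8, red, green, blue); there is no depth.
- get_calibration(name): a dict with "camera_matrix" (3x3 intrinsics, pixels), "cam_to_world" (4x4, takes a point from camera to world coordinates). Camera axes: x right, y down, z forward; pixel columns grow to the right and rows downward; lengths in mm; the calibration is good to about 2 mm. A picture is of the moment at which its call begins: read the wrist's pose just before it. get_calibration takes no time and is no camera call; for the wrist camera it gives the pose at the moment of the call.
- job_done(): hands the job in; it is judged then, once.
The state is a dict: "clock": time; "joints": joint angles; "joint_vel": joint speeds; "joint_efforts": joint torques, N m; "position": TCP position; "ee_rot": TCP orientation; "contact_force": force on the tool from outside, world axes, zero at the start; "wrist_torque": the same for the moment, N m; "gripper_width": finger opening in mm; "grasp_force": force on a finger pad.
Only numpy, scipy, OpenCV 4.12 (cv2) and the standard library are available. Lean on these libraries where they do the work, as an engineer would, in place of code of your own. Each camera call takes 0.05 s, during which the arm holds its last target. There are 200 camera calls.

## Task

Seat the bevel in the corner of the grey terrain wall so that its stock and its blade both bear flat against the stone, then press its red lever fully down to lock that angle. Carry the locked bevel to the brown hinged wall, lay its stock along the fixed leg and push it home into the corner so that the blade swings the wing open to the same angle, and leave it lying there, still locked and flat against both legs. Push gently (never more than 20 N on a wall), move the wing only with the bevel and not with the hand, and leave the other pieces alone.

Things in the scene. Friction and masses are not known exactly. Their poses are not given: they have to be found in the camera images.
- bevel: Sliding bevel, 0.35 kg, lying on the mat. Origin: on the pivot axis, at the underside. x runs from the pivot along the wooden stock (24 mm wide, from x = 14 to 130 mm, 18 mm high), z up. The stock's working face is its -y side, at y = -12 mm.
- blade: The bevel's steel blade; origin on the pivot axis at the stock's underside, x along the blade (from x = -5 to 130 mm, 2.5 to 11.5 mm up); a brass dial of 38 mm radius on it passes over stock and walls, 27 to 30 mm up. Its working face is y = +12 mm. Angle from the stock's x counterclockwise from above; unlocked it turns against 0.035 N m and starts 2.05 to 2.25 rad open, wider than any corner here. Locked, the wing cannot turn it.
- bevel_butt (a point): Far end of the stock: x = 130 mm on its working face (y = -12 mm), 9 mm up. Axes as the bevel.
- bevel_grip (a point): Middle of the orange upright grip, 58 mm up, at x = 95 mm of the bevel (axes as the bevel). The grip is a fin 40 mm long in x, 14 mm thick in y, from 16 to 72 mm high: pinch it from above, across y, at this point, so that the fingertips stay above the 24 mm walls.
- lock (a joint): Red clamp lever on top of the bevel: 0 raised (blade free), 0.5 rad pressed flat (locked; counts as locked above 0.42). Stays where it is left; takes 6 to 12 N near its end. Hinged across the stock above the pivot (x = -8 mm, 36.5 mm up); 42 mm long, 14 wide, 5 thick, pointing to the grip. Raised, its end is at x = 29 mm, 59 mm up. Flat, it ends at x = 34 mm, top 39 mm up.
- lock_end (a point): On the lever's middle line, 36 mm from its hinge. Press straight down on the lever near x = 24 mm of the bevel.
- ref_wall: Long leg of the grey stone corner, fixed: 200 mm long, 12 mm thick, 24 mm high. Origin at the inside corner on the mat; x runs along the leg away from the corner; its inner face is the plane y = 0 and the inside of the corner is on the +y side.
- ref_return: Short leg of the grey stone corner, fixed: 120 mm long, 12 mm thick, 24 mm high. Origin at the same inside corner; x runs along the leg away from the corner; its inner face is the plane y = 0, the inside of the corner is on its -y side. It stands 1.5 to 1.85 rad counterclockwise (from above) from ref_wall's x: the angle to copy. With the bevel home, its pivot lies 12 mm from both inner faces.
- hinge_wall: Fixed leg of the brown hinged wall: same sizes and axes as ref_wall, and parallel to it (both stand square to the mat). Origin on the hinge pin at the inside corner, x along the leg, inside on +y.
- wing: Hinged leg (wing) of the brown wall: same sizes and axes as ref_return (120 mm long, x along it from the hinge, inner face y = 0, inside on its -y side). Turns on the pin with friction (0.12 N m) and stays where it is left; starts 1.15 to 1.3 rad from hinge_wall's x, narrower than the angle to copy; it opens counterclockwise from above.
- figure: Bystander: small blue figure on a black 32 mm round base, about 45 mm high; origin under the base.
- bush: Bystander: orange bush on a 50 mm round base, about 90 mm high; origin under the base.
- rock: Bystander: dark snow-capped rock, 68 mm across, 39 mm high; origin under its middle.

How it is judged (in metres and radians):
On the way, in this order (a step that is already met when the one before it is completed fails the run):
1. the bevel bears on both legs of the grey corner, stock and blade flat against them (y of bevel in the frame of ref_wall between 0.0095 and 0.0145 m and y of bevel in the frame of ref_return between -0.0145 and -0.0095 m and x of bevel in the frame of ref_wall between 0 and 0.04 m and x of bevel_butt in the frame of ref_wall above 0.1 m and angle between the x axis of bevel and the x axis of ref_wall, either way round below 0.05 rad and angle between the x axis of blade and the x axis of ref_return, either way round below 0.05 rad and height (world z) of bevel below 0.004 m and angle between bevel's own z axis and vertical below 0.06 rad and contact force between bevel and ref_wall above 0.3 N and contact force between bevel and ref_return above 0.3 N), for 0.1 s.
2. the lever is pressed flat with the bevel still seated in the grey corner (y of bevel in the frame of ref_wall between 0.0085 and 0.0155 m and y of bevel in the frame of ref_return between -0.0155 and -0.0085 m and x of bevel in the frame of ref_wall between 0 and 0.04 m and x of bevel_butt in the frame of ref_wall above 0.1 m and angle between the x axis of bevel and the x axis of ref_wall, either way round below 0.05 rad and angle between the x axis of blade and the x axis of ref_return, either way round below 0.05 rad and height (world z) of bevel below 0.004 m and angle between bevel's own z axis and vertical below 0.06 rad and value of joint lock above 0.42 rad), for 0.2 s.
3. the locked bevel is home in the brown corner, blade flat against the wing, which is open to the grey corner's angle (y of bevel in the frame of hinge_wall between 0.0085 and 0.0155 m and y of bevel in the frame of wing between -0.0155 and -0.0085 m and x of bevel in the frame of hinge_wall between 0 and 0.04 m and x of bevel_butt in the frame of hinge_wall above 0.1 m and angle between the x axis of bevel and the x axis of hinge_wall, either way round below 0.05 rad and angle between the x axis of blade and the x axis of wing, either way round below 0.05 rad and height (world z) of bevel below 0.004 m and angle between bevel's own z axis and vertical below 0.06 rad and value of joint lock above 0.42 rad and angle between the x axis of wing and the x axis of ref_return, either way round below 0.05 rad), for 0.2 s.
At the end, for the whole second after the job is handed in: The bevel lies flat in the brown corner, at rest, released, lever down; pivot 12 mm (+-3.5) from both inner faces; stock and blade parallel to fixed leg and wing within 0.05 rad; the wing stands at the grey corner's angle (parallel to ref_return) within 0.05 rad (all of step 3 and linear speed of each of bevel, wing below 0.01 m/s); the robot touches nothing.
It fails at once if the bevel is pushed against a wall with more than 20 N (contact force between bevel and ref_wall above 20 N or contact force between bevel and ref_return above 20 N or contact force between bevel and hinge_wall above 20 N or contact force between bevel and wing above 20 N).
It fails at once if the hand moves the wing (contact force between any of the fingers, the arm and wing above 1 N).
It fails at once if the bevel is set down in the brown corner unlocked (horizontal distance between bevel and hinge_wall below 0.1 m and height (world z) of bevel below 0.02 m and value of joint lock below 0.35 rad).
It fails at once if a bystander is pushed about (distance of any of figure, bush, rock from where it was at the start of the episode above 0.015 m).
It also fails if it takes over 72 s, if anything falls off the work surface, if the arm or the gripper's body presses on something with over 40 N, if the wrist force passes 120 N, or if a joint passes its speed limit or range.

## Working session

There is one attempt and no reset: what is moved stays moved. The work goes in short steps, Python scripts to look and compute and a tool call to move; the robot and the scene stay as the last step left them, time stands still between calls to the robot, and variables do not carry over. Pictures are saved under pics/ and viewed, at most 10 in all, crops included, and the job is handed in when it is done.

Besides the shell and the picture viewer there is one more tool, called as a command line: name --argument value ..., lists and objects as JSON in quotes. arm_command: Moves the arm, as the interface text tells. Its arguments: {"type":"object","properties":{"steps":{"type":"array","items":{"type":"number"}},"grip":{"type":"number"}},"required":["steps"]}

```bash
mkdir -p pics; ls; python3 - <<'E'
from bench import *
import cv2
s=read_state(); print(s)
for n in ("top","scene"):
    c=get_calibration(n); im=get_image(n); cv2.imwrite(f"pics/{n}0.png",im[:,:,::-1]); print(n,c)
E
```

```text
pics
{'clock': 0.0, 'joints': array([-1.02938664e+00,  3.85536939e-01,  6.62083071e-03, -4.94827544e-04,
       -1.19399902e+00, -2.58605020e-01]), 'joint_vel': array([-1.95487991e-03,  2.04935080e-03, -1.05333552e-04,  5.65675043e-04,
        3.35496034e-05, -7.03225151e-04]), 'joint_efforts': array([-7.22101231e-04, -3.92284763e+01,  1.88400078e+01,  4.18613613e+00,
       -4.63309698e-03,  4.09084478e-06]), 'position': array([ 174.26159677, -599.60316843,  230.23209082]), 'ee_rot': array([-1.40841137e-01,  9.90031615e-01,  1.06532159e-03, -2.00749975e-04]), 'contact_force': array([-0.64969797, -0.50761234,  0.91096494]), 'wrist_torque': array([0.02762942, 0.00931066, 0.01864647]), 'grasp_force': 0.0, 'gripper_width': 85.26227788594983}
top {'camera_matrix': array([[540.24139166,   0.        , 287.72245755],
       [  0.        , 540.24139166, 206.0587124 ],
       [  0.        ,   0.        ,   1.        ]]), 'cam_to_world': array([[ 1.94157530e-02, -9.89695900e-01,  1.41862799e-01,
         3.78332490e+02],
       [-9.99660773e-01, -2.16800746e-02, -1.44330603e-02,
        -7.92695491e+00],
       [ 1.73599367e-02, -1.41534447e-01, -9.89781104e-01,
         1.45622379e+03],
       [ 0.00000000e+00,  0.00000000e+00,  0.00000000e+00,
         1.00000000e+00]])}
scene {'camera_matrix': array([[515.02217986,   0.        , 281.21883067],
       [  0.        , 515.02217986, 210.67618937],
       [  0.        ,   0.        ,   1.        ]]), 'cam_to_world': array([[-8.00178472e-01,  4.03895166e-01, -4.43376937e-01,
         1.10218923e+03],
       [ 5.99733518e-01,  5.46035166e-01, -5.84948977e-01,
         6.20251382e+02],
       [ 5.84133520e-03, -7.33971588e-01, -6.79155053e-01,
         8.27117039e+02],
       [ 0.00000000e+00,  0.00000000e+00,  0.00000000e+00,
         1.00000000e+00]])}
```

View pics/top0.png

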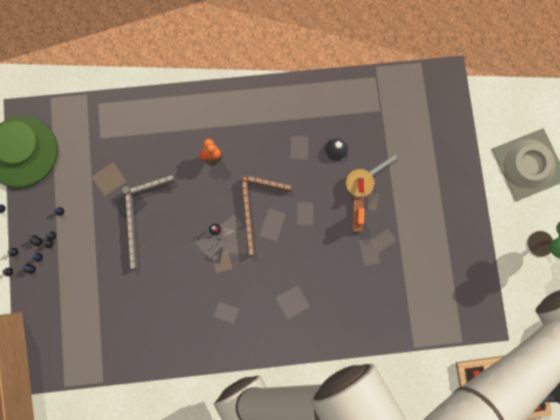

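```bash
cat > h.py <<'E'
from bench import *
import numpy as np, cv2
from scipy.spatial.transform import Rotation as R
def cast(px,z,c):
    px=np.atleast_2d(np.array(px,float)); K=c["camera_matrix"];T=c["cam_to_world"]
    d=np.c_[px,np.ones(len(px))]@np.linalg.inv(K).T@T[:3,:3].T; o=T[:3,3]
    return o+d*((z-o[2])/d[:,2])[:,None]
def proj(P,c):
    P=np.atleast_2d(np.array(P,float));T=c["cam_to_world"];q=(P-T[:3,3])@T[:3,:3]@c["camera_matrix"].T
    return q[:,:2]/q[:,2:]
def snap(name,f):
    c=get_calibration(name); im=get_image(name); cv2.imwrite(f"pics/{f}.png",im[:,:,::-1]); np.savez(f"pics/{f}.npz",**c); return im,c
def plan(pos,yaw=None,s=None):
    """shift (m, tool axes) and roll to bring TCP to pos with tool y at world angle yaw (mod pi)"""
    s=s or read_state(); r=R.from_quat(s["ee_rot"])
    y=r.apply([0,1,0]); cur=np.arctan2(y[1],y[0])
    d=r.inv().apply(np.array(pos)-s["position"])/1000
    roll=0 if yaw is None else -((yaw-cur+np.pi/2)%np.pi-np.pi/2)
    print("pos",s["position"].round(1),"yaw",round(cur,4),"shift",d.round(4),"roll",round(roll,4),"F",s["contact_force"].round(2),"t",round(s["clock"],2)); return d,roll
E
python3 - <<'E'
from h import *
c=get_calibration("top")
for n,p,z in [("dial",(360,183),30),("blade",(396,157),10),("butt",(359,230),18),("grip",(361,215),72),("gc",(129,190),24),("gl",(132,267),24),("gr",(173,179),24),("bc",(245,180),24),("bl",(251,253),24),("bw",(290,187),24),("bush",(210,152),60),("fig",(215,229),20),("rock",(337,149),30)]: print(n,cast(p,z,c)[0].round())
s=read_state(); w=get_calibration("wrist"); r=R.from_quat(s["ee_rot"])
print("cam in tool",r.inv().apply(w["cam_to_world"][:3,3]-s["position"]).round(1),(r.inv().as_matrix()@w["cam_to_world"][:3,:3]).round(2),w["camera_matrix"][0,0])
g=cast((361,215),72,c)[0]; plan([g[0],g[1],260],np.pi/2)
E
```

```text
dial [ 650. -222.   30.]
blade [ 728. -324.   10.]
butt [ 524. -221.   18.]
grip [ 558. -218.   72.]
gc [618. 397.  24.]
gl [413. 376.  24.]
gr [650. 281.  24.]
bc [652.  88.  24.]
bl [456.  66.  24.]
bw [636. -34.  24.]
bush [718. 180.  60.]
fig [518. 164.  20.]
rock [ 742. -159.   30.]
cam in tool [  73.2    0.4 -142.9] [[-0.   -0.96 -0.29]
 [ 1.    0.   -0.  ]
 [ 0.   -0.29  0.96]] 334.70886958976297
pos [ 174.3 -599.7  230.3] yaw 1.8534 shift [-0.4744  0.2595 -0.0292] roll 0.2826 F [-1.13 -0.72  0.04] t 0.1
```

arm_command --steps '[-0.017,0.009,-0.001,0.01,-0.034,0.0185,-0.002,0.02,-0.034,0.0185,-0.002,0.02,-0.034,0.0185,-0.002,0.02,-0.034,0.0185,-0.002,0.02,-0.034,0.0185,-0.002,0.02,-0.034,0.0185,-0.002,0.02,-0.034,0.0185,-0.002,0.02,-0.034,0.0185,-0.002,0.02,-0.034,0.0185,-0.002,0.02,-0.034,0.0185,-0.002,0.02,-0.034,0.0185,-0.002,0.02,-0.034,0.0185,-0.002,0.02,-0.034,0.0185,-0.002,0.02,-0.017,0.009,-0.001,0.01,0,0,0,0]' --grip 0.0854

```text
clock: 2.1
position: [604.6, -272.8, 258.4]
ee_rot: [-0.002, 1.0, 0.0, -0.001]
contact_force: [-0.7, -0.8, -0.1]
gripper_width: 85.4
grasp_force: 0.0
```

```bash
python3 - <<'E'
from h import *
c=np.load("pics/top0.npz") if 0 else get_calibration("top"); g=cast((361,215),72,c)[0]; plan([g[0],g[1],260],np.pi/2)
snap("wrist","w1")
E
```

```text
pos [ 604.6 -272.8  258.4] yaw 1.5749 shift [ 0.0469  0.0548 -0.0015] roll 0.0041 F [-0.65 -0.84 -0.1 ] t 2.1
```

View pics/w1.png

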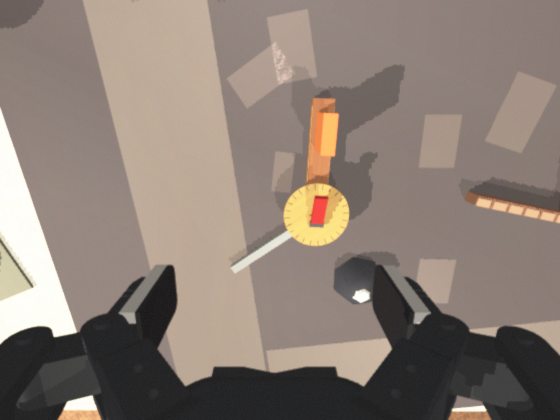

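Wrist view: fin top at about (328,133), dial centre (317,214), stock butt (323,98), blade tip (235,268); rock at (358,280).

```bash
cat >> h.py <<'E'
def mask(im,lo,hi,roi=None):
    h=cv2.cvtColor(im,cv2.COLOR_RGB2HSV); m=cv2.inRange(h,np.array(lo),np.array(hi))
    if roi: k=np.zeros_like(m); x0,y0,x1,y1=roi; k[y0:y1,x0:x1]=m[y0:y1,x0:x1]; m=k
    return m
def big(m):
    return max(cv2.findContours(m,0,cv2.CHAIN_APPROX_NONE)[0],key=cv2.contourArea)
E
python3 - <<'E'
from h import *
im=cv2.imread("pics/w1.png")[:,:,::-1].copy(); c=np.load("pics/w1.npz")
hsv=cv2.cvtColor(im,cv2.COLOR_RGB2HSV)
for p in [(330,130),(318,110),(317,165),(320,210),(297,214),(340,235),(270,250)]: print(p,hsv[p[1],p[0]])
# fin top (bright orange)
h=hsv[133,330]
m=mask(im,(int(h[0])-4,int(h[1])-25,int(h[2])-25),(int(h[0])+4,255,255),(290,90,350,170)); k=big(m)
P=cast(k[:,0,:],72,c)[:,:2].astype(np.float32); r=cv2.minAreaRect(P); print("fin",r)
y=mask(im,(20,90,100),(35,255,255),(270,170,360,260)); k=big(y); e=cv2.fitEllipse(cv2.convexHull(k)); print(e)
d=cast(e[0],30,c)[0]; print("dial",d, "R", [np.linalg.norm(cast(q,30,c)[0]-d) for q in k[::30,0]][:6])
g=np.r_[r[0],0]; print("yaw fin->dial",np.degrees(np.arctan2(*(g-d)[[1,0]])),np.hypot(*(g-d)[:2]))
b=cast((235,268),11,c)[0]; print("blade",b,np.degrees(np.arctan2(*(b-d)[[1,0]])))
E
```

```text
(330, 130) [ 18 149 255]
(318, 110) [ 11 143 209]
(317, 165) [ 12 140 227]
(320, 210) [  1 185 247]
(297, 214) [ 23 124 251]
(340, 235) [ 16  83 184]
(270, 250) [ 19  26 203]
fin ((555.359619140625, -220.63771057128906), (13.908135414123535, 39.85193634033203), 87.64328002929688)
((315.9864196777344, 214.35716247558594), (60.8939323425293, 64.67205810546875), 73.42500305175781)
dial [ 649.43858186 -224.18597266   30.        ] R [np.float64(36.09729201117714), np.float64(36.28756354550983), np.float64(37.23946298034096), np.float64(37.313601052413034), np.float64(38.45185583081456), np.float64(37.31661286217514)]
yaw fin->dial 177.84006836637502 94.14585169256347
blade [ 728.2173289  -322.93742895   11.        ] -51.418965644797325
```

```bash
python3 - <<'E'
from h import *
plan([555.4,-220.6,39],np.radians(87.75))
E
```

```text
pos [ 603.8 -273.4  258.7] yaw 1.5739 shift [0.0479 0.0529 0.2198] roll 0.0424 F [-0.4  -0.27 -0.35] t 2.15
```

arm_command --steps '[0.012,0.0132,0.01,0.0106,0.012,0.0132,0.02,0.0106,0.012,0.0132,0.03,0.0106,0.012,0.0132,0.03,0.0106,0,0,0.03,0,0,0,0.03,0,0,0,0.02,0,0,0,0.01,0,0,0,0,0,0,0,0,0]'

```text
clock: 3.4
position: [557.4, -220.4, 80.4]
ee_rot: [0.02, 1.0, -0.0, 0.001]
contact_force: [-1.0, 0.2, -0.1]
gripper_width: 85.3
grasp_force: 0.0
```

```bash
python3 - <<'E'
from h import *
plan([555.4,-220.6,39],np.radians(87.75))
E
```

```text
pos [ 557.4 -220.4   80.4] yaw 1.531 shift [ 0.0021 -0.0002  0.0414] roll -0.0005 F [-0.96  0.2  -0.13] t 3.4
```

arm_command --steps '[0.002,0,0.015,0,0,0,0.016,0,0,0,0.01,0,0,0,0,0]'

```text
clock: 3.9
position: [554.1, -219.8, 36.8]
ee_rot: [0.02, 1.0, 0.0, -0.001]
contact_force: [-0.2, 0.5, 0.8]
gripper_width: 85.3
grasp_force: 0.0
```

arm_command --steps '[0,0,0,0,0,0,0,0,0,0,0,0,0,0,0,0,0,0,0,0,0,0,0,0]' --grip 0

```text
clock: 4.65
position: [555.1, -220.1, 38.7]
ee_rot: [0.02, 1.0, -0.0, 0.0]
contact_force: [-0.3, -1.3, 3.2]
gripper_width: 13.4
grasp_force: 59.2
```

```bash
python3 - <<'E'
from h import *
s=read_state();plan([555.4,-220.6,39],np.radians(87.75)); print(s["gripper_width"],s["grasp_force"],s["wrist_torque"])
snap("top","t2")
E
```

```text
pos [ 555.1 -220.1   38.7] yaw 1.5313 shift [-0.0003 -0.0005 -0.0003] roll -0.0002 F [-0.27 -1.34  3.16] t 4.65
13.381731955635344 59.15415287017822 [-0.10990333  0.12988803  0.00600425]
```

arm_command --steps '[0,0,-0.005,0,0,0,-0.015,0,0,0,-0.03,0,0,0,-0.04,0,0,0.02,-0.04,0,0.005,0.04,-0.03,0,0.005,0.04,-0.02,0,0.005,0.04,0,0,0.005,0.04,0,0,0.005,0.04,0,0,0.005,0.04,0,0,0.005,0.04,0,0,0.005,0.04,0,0,0.005,0.04,0,0,0.005,0.04,0,0,0.003,0.04,0,0,0,0.02,0,0,0,0.01,0,0,0,0,0,0]'

```text
clock: 7.08
position: [521.3, 271.5, 218.2]
ee_rot: [0.02, 1.0, -0.0, -0.0]
contact_force: [-0.4, -0.1, -4.0]
gripper_width: 13.2
grasp_force: 59.0
```

```bash
python3 - <<'E'
from h import *
plan([520,240,220],np.radians(87.75)); snap("wrist","w3")
E
```

```text
pos [521.3 271.5 218.2] yaw 1.531 shift [ 0.     -0.0315 -0.0018] roll -0.0005 F [-0.37 -0.06 -4.02] t 7.08
```

View pics/w3.png

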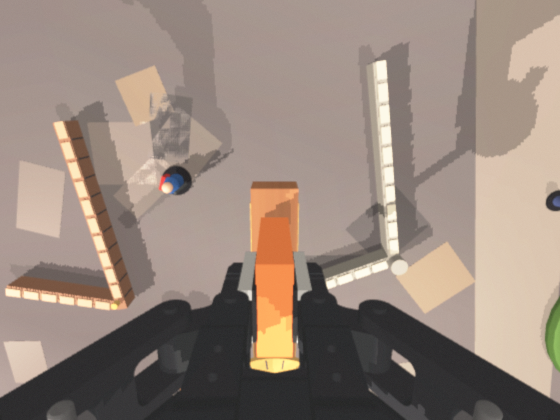

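```bash
python3 - <<'E'
from h import *
im=cv2.imread("pics/w3.png"); t=cv2.imread("pics/top0.png")
A=cv2.resize(im[50:290,320:420],None,fx=2.5,fy=2.5,interpolation=cv2.INTER_CUBIC)[:600]
C=cv2.resize(t[160:280,110:190],None,fx=5,fy=5,interpolation=cv2.INTER_CUBIC)[:600,:400]
B=cv2.resize(im[110:320,0:140],None,fx=1.0,fy=1.0)
o=np.zeros((600,800,3),np.uint8); o[:600,:250]=A; o[:600,250:650]=C; o[:210,655:795]=B
cv2.imwrite("pics/crop.png",o)
E
```

```text
(no output)
```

View pics/crop.png

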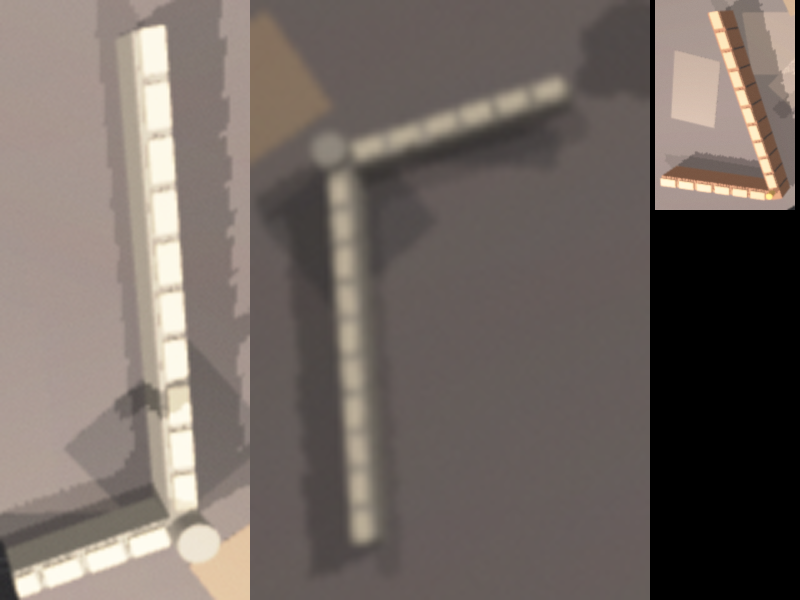

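Crop: bright top faces of both corners are clean strips, with the darker inner faces visible beside them (grey long leg from (380,62) to (393,253), return toward (330,280) in the wrist picture).

```bash
cat > w.py <<'E'
from h import *
def line(f,roi,lo,hi,flip):
    im=cv2.imread(f"pics/{f}.png")[:,:,::-1].copy(); c=np.load(f"pics/{f}.npz")
    m=cv2.morphologyEx(mask(im,lo,hi,roi),cv2.MORPH_CLOSE,np.ones((3,3)))
    k=big(m); mm=np.zeros_like(m); cv2.drawContours(mm,[k],-1,255,-1); ys,xs=np.nonzero(mm)
    P=cast(np.c_[xs,ys],24,c)[:,:2].astype(np.float32); r=cv2.minAreaRect(P)
    v=cv2.fitLine(P,cv2.DIST_HUBER,0,.01,.01).ravel(); d=v[:2]; 
    if d@np.array(flip)<0: d=-d
    q=v[2:]; print(f,roi,"ang",np.degrees(np.arctan2(d[1],d[0])).round(2)%360,"c",q.round(1),"size",np.round(r[1],1),len(P))
    return q,d
def corner(L,S):
    # inner faces: 6mm inward; long leg inside on its +y(left of d), return inside on right of d
    p=L[0]+6*np.array([-L[1][1],L[1][0]]); q=S[0]-6*np.array([-S[1][1],S[1][0]])
    a=np.linalg.solve(np.c_[L[1],-S[1]],q-p); o=p+a[0]*L[1]
    th=(np.arctan2(S[1][1],S[1][0])-np.arctan2(L[1][1],L[1][0]))%(2*np.pi)
    print(" corner",o.round(1),"theta",th.round(4),"long",np.degrees(np.arctan2(L[1][1],L[1][0]))%360); return o,th
E
python3 - <<'E'
from w import *
im=cv2.imread("pics/w3.png")[:,:,::-1].copy();h=cv2.cvtColor(im,cv2.COLOR_RGB2HSV)
for p in [(390,200),(381,150),(360,271),(100,228),(60,297),(113,240),(60,287)]: print(p,h[p[1],p[0]])
L=line("w3",(365,55,405,254),(0,0,225),(179,70,255),(-1,0)); S=line("w3",(326,255,389,295),(0,0,225),(179,70,255),(0,-1)); corner(L,S)
Lb=line("w3",(50,115,135,300),(0,0,225),(179,140,255),(-1,0)); Sb=line("w3",(0,280,118,310),(0,0,225),(179,140,255),(0,-1)); corner(Lb,Sb)
L=line("t2",(120,190,140,275),(0,0,130),(179,70,255),(-1,0)); S=line("t2",(134,170,180,196),(0,0,130),(179,70,255),(0,-1)); corner(L,S)
E
```

```text
(390, 200) [ 24  19 252]
(381, 150) [ 17  44 218]
(360, 271) [ 24  15 254]
(100, 228) [ 12 111 143]
(60, 297) [ 22  51 254]
(113, 240) [ 10 117 113]
(60, 287) [ 10 114 123]
w3 (365, 55, 405, 254) ang 187.1 c [473.6 381.5] size [139.6  11.5] 1562
w3 (326, 255, 389, 295) ang 289.58002 c [629.3 358.9] size [12.3 70.2] 522
 corner [611.  392.6] theta 1.7885 long 187.10327
w3 (50, 115, 135, 300) ang 187.2 c [542.5  73.2] size [198.3  10.7] 1722
w3 (0, 280, 118, 310) ang 258.32 c [647.4  20.9] size [126.6  13.2] 903
 corner [653.7  81.2] theta 1.2414 long 187.19641
t2 (120, 190, 140, 275) ang 187.11 c [507.2 387.8] size [192.7  10.7] 296
t2 (134, 170, 180, 196) ang 290.01 c [638.9 334.2] size [ 10.4 107.3] 145
 corner [610.5 394.6] theta 1.7959 long 187.11378
```

```bash
cat > k.py <<'E'
from h import *
G=(np.array([611.,393.3]),np.radians(187.1)); B=(np.array([653.7,81.2]),np.radians(187.1)); TH=1.79
def wf(F,s=None):
    s=s or read_state(); o,a=F; d=np.array([np.cos(a),np.sin(a)]);n=np.array([-d[1],d[0]])
    y=R.from_quat(s["ee_rot"]).apply([0,1,0]); cur=np.arctan2(y[1],y[0]); ux=cur+np.pi/2; u=np.array([np.cos(ux),np.sin(ux)])
    p=s["position"][:2]-95*u-o; f=s["contact_force"]
    print("pivot in wall: x %.1f y %.1f z_tcp %.1f dyaw %.4f | F along d %.1f n %.1f z %.1f t %.2f w %.1f"%(p@d,p@n,s["position"][2],(ux-a+np.pi)%(2*np.pi)-np.pi,f[:2]@d,f[:2]@n,f[2],s["clock"],s["gripper_width"]))
def goto(F,x,y,z):
    o,a=F; d=np.array([np.cos(a),np.sin(a)]);n=np.array([-d[1],d[0]]); t=o+(x+95)*d+y*n
    return plan([*t,z],a-np.pi/2)
E
python3 - <<'E'
from k import *
wf(G); goto(G,95,25,60)
E
```

```text
pivot in wall: x 10.5 y 125.8 z_tcp 218.2 dyaw -0.1642 | F along d 0.4 n 0.2 z -4.8 t 7.12 w 13.4
pos [521.3 271.  218.2] yaw 1.5305 shift [0.0985 0.0702 0.1582] roll -0.1642 F [-0.36 -0.23 -4.83] t 7.12
```

arm_command --steps '[0.01,0.007,0,0,0.02,0.014,0,0,0.02,0.014,0,0,0.02,0.014,0.01,0,0.02,0.014,0.02,0,0.0085,0.007,0.03,-0.0542,0,0,0.03,-0.055,0,0,0.03,-0.055,0,0,0.02,0,0,0,0.015,0,0,0,0,0,0,0,0,0]'

```text
clock: 8.62
position: [426.3, 346.2, 64.3]
ee_rot: [-0.062, 0.998, 0.001, 0.001]
contact_force: [-0.0, 0.9, -3.6]
gripper_width: 13.2
grasp_force: 59.0
```

```bash
python3 - <<'E'
from k import *
wf(G); goto(G,95,22,39)
E
```

```text
pivot in wall: x 94.1 y 23.8 z_tcp 64.3 dyaw 0.0009 | F along d -0.1 n -0.9 z -3.6 t 8.62 w 13.2
pos [426.3 346.2  64.3] yaw 1.6956 shift [0.0009 0.0019 0.0253] roll 0.0009 F [-0.04  0.93 -3.62] t 8.62
```

arm_command --steps '[0,0,0.01,0,0,0,0.008,0,0,0,0.004,0,0,0,0.002,0,0,0,0,0,0,0,0,0]'

```text
clock: 9.38
position: [425.8, 345.8, 39.5]
ee_rot: [-0.062, 0.998, 0.0, 0.0]
contact_force: [-0.0, -0.1, -3.7]
gripper_width: 13.1
grasp_force: 59.1
```

```bash
python3 - <<'E'
from k import *
wf(G); goto(G,95,22,39)
im,_=snap("wrist","w4")
E
```

```text
pivot in wall: x 94.6 y 24.2 z_tcp 39.5 dyaw 0.0007 | F along d 0.1 n 0.0 z -3.7 t 9.38 w 13.1
pos [425.8 345.8  39.5] yaw 1.6954 shift [0.0004 0.0022 0.0005] roll 0.0007 F [-0.05 -0.05 -3.72] t 9.38
```

View pics/w4.png

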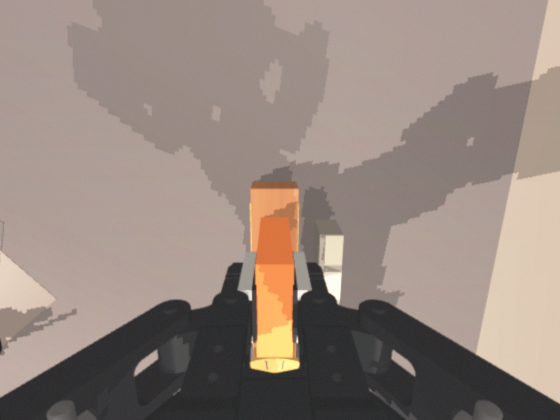

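The bevel hangs just above the mat, its stock (250–300, 185) a dozen mm from the wall end (330,240), parallel.

arm_command --steps '[0,0,0.001,0,0,0,0.001,0,0,0.004,0,0,0,0.003,0,0,0,0,0,0]'

```text
clock: 10.05
position: [425.4, 352.0, 38.7]
ee_rot: [-0.062, 0.998, -0.001, 0.0]
contact_force: [-0.2, -3.3, 5.5]
gripper_width: 13.1
grasp_force: 60.5
```

```bash
python3 - <<'E'
from k import *
wf(G)
E
```

```text
pivot in wall: x 94.3 y 18.0 z_tcp 38.7 dyaw 0.0010 | F along d 0.6 n 3.2 z 5.5 t 10.05 w 13.1
```

arm_command --steps '[0,0,-0.0007,0,0,0.002,0,0,0,0.002,0,0,0,0,0,0]'

```text
clock: 10.55
position: [424.6, 356.3, 38.7]
ee_rot: [-0.062, 0.998, -0.0, 0.0]
contact_force: [0.3, -4.2, 6.3]
gripper_width: 12.8
grasp_force: 60.5
```

arm_command --steps '[0,0.001,0,0,0,0,0,0]'

```text
clock: 10.8
position: [424.5, 356.9, 38.7]
ee_rot: [-0.062, 0.998, -0.001, 0.0]
contact_force: [0.5, -4.2, 5.8]
gripper_width: 13.1
grasp_force: 60.6
```

```bash
python3 - <<'E'
from k import *
wf(G)
E
```

```text
pivot in wall: x 94.5 y 13.0 z_tcp 38.7 dyaw 0.0009 | F along d -0.0 n 4.2 z 5.8 t 10.80 w 13.1
```

arm_command --steps '[0,0,-0.001,0,0,0,0,0]'

```text
clock: 11.05
position: [424.4, 356.9, 38.8]
ee_rot: [-0.062, 0.998, -0.001, -0.0]
contact_force: [2.4, -4.3, 0.6]
gripper_width: 13.1
grasp_force: 59.9
```

arm_command --steps '[0,0.001,0,0,0,0,0,0]'

```text
clock: 11.3
position: [424.4, 357.0, 38.8]
ee_rot: [-0.062, 0.998, -0.002, -0.0]
contact_force: [4.1, -7.1, 1.7]
gripper_width: 12.8
grasp_force: 59.8
```

arm_command --steps '[0,0.001,0,0,0,0,0,0]'

```text
clock: 11.55
position: [424.3, 357.1, 38.8]
ee_rot: [-0.062, 0.998, -0.002, -0.001]
contact_force: [5.3, -9.3, 2.1]
gripper_width: 13.2
grasp_force: 59.9
```

```bash
python3 - <<'E'
from k import *
wf(G)
E
```

```text
pivot in wall: x 94.7 y 12.8 z_tcp 38.8 dyaw 0.0009 | F along d -4.1 n 9.9 z 2.1 t 11.55 w 13.2
```

arm_command --steps '[0,-0.0025,0,0,-0.005,0,0,0,-0.008,0,0,0,-0.008,0,0,0,-0.005,0,0,0,0,0,0,0]'

```text
clock: 12.3
position: [450.0, 360.0, 38.8]
ee_rot: [-0.062, 0.998, -0.001, -0.0]
contact_force: [-2.0, -3.2, 1.9]
gripper_width: 13.1
grasp_force: 60.0
```

```bash
python3 - <<'E'
from k import *
wf(G)
E
```

```text
pivot in wall: x 68.9 y 13.0 z_tcp 38.8 dyaw 0.0009 | F along d 2.4 n 2.9 z 1.9 t 12.30 w 13.1
```

arm_command --steps '[-0.006,0,0,0,-0.008,0,0,0,-0.008,0,0,0,-0.008,0,0,0,-0.008,0,0,0,-0.006,0,0,0,-0.003,0,0,0,0,0,0,0]'

```text
clock: 13.3
position: [496.3, 365.9, 38.8]
ee_rot: [-0.062, 0.998, -0.0, -0.001]
contact_force: [-2.4, -2.7, 1.9]
gripper_width: 13.4
grasp_force: 60.0
```

```bash
python3 - <<'E'
from k import *
wf(G)
E
```

```text
pivot in wall: x 22.2 y 13.0 z_tcp 38.8 dyaw 0.0008 | F along d 2.7 n 2.3 z 1.9 t 13.30 w 13.4
```

arm_command --steps '[-0.003,0,0,0,-0.003,0,0,0,-0.002,0,0,0,0,0,0,0]'

```text
clock: 13.8
position: [504.1, 366.9, 38.8]
ee_rot: [-0.062, 0.998, -0.0, -0.001]
contact_force: [-3.3, -3.9, 1.5]
gripper_width: 13.0
grasp_force: 60.1
```

arm_command --steps '[-0.0015,0,0,0,0,0,0,0]'

```text
clock: 14.05
position: [505.5, 367.0, 38.8]
ee_rot: [-0.062, 0.998, -0.0, -0.001]
contact_force: [-4.4, -2.5, 2.3]
gripper_width: 13.4
grasp_force: 60.1
```

arm_command --steps '[-0.001,0,0,0,0,0,0,0]'

```text
clock: 14.3
position: [506.4, 367.2, 38.8]
ee_rot: [-0.062, 0.998, -0.0, -0.001]
contact_force: [-2.9, -2.6, 1.6]
gripper_width: 13.1
grasp_force: 60.1
```

arm_command --steps '[-0.001,0,0,0,0,0,0,0]'

```text
clock: 14.55
position: [506.6, 367.2, 38.8]
ee_rot: [-0.062, 0.998, -0.001, -0.001]
contact_force: [-8.1, -2.8, 3.4]
gripper_width: 13.5
grasp_force: 60.5
```

```bash
python3 - <<'E'
from k import *
wf(G)
E
```

```text
pivot in wall: x 11.9 y 12.9 z_tcp 38.8 dyaw 0.0008 | F along d 8.4 n 1.8 z 3.4 t 14.55 w 13.5
```

arm_command --steps '[0,0.001,0,0,0,0,0,0]'

```text
clock: 14.8
position: [506.5, 367.3, 38.8]
ee_rot: [-0.062, 0.998, -0.001, -0.002]
contact_force: [-5.9, -5.2, 4.3]
gripper_width: 13.1
grasp_force: 60.4
```

arm_command --steps '[0,0.001,0,0,0,0,0,0,0,0,0,0]'

```text
clock: 15.18
position: [506.5, 367.3, 38.9]
ee_rot: [-0.062, 0.998, -0.002, -0.002]
contact_force: [-4.7, -6.8, 4.9]
gripper_width: 13.3
grasp_force: 60.4
```

```bash
python3 - <<'E'
from k import *
wf(G); snap("top","t5"); 
im=cv2.imread("pics/t5.png")[150:290,90:260]; cv2.imwrite("pics/t5c.png",cv2.resize(im,None,fx=4,fy=4,interpolation=cv2.INTER_CUBIC))
E
```

```text
pivot in wall: x 11.9 y 12.8 z_tcp 38.9 dyaw 0.0008 | F along d 5.5 n 6.2 z 4.9 t 15.18 w 13.3
```

View pics/t5c.png

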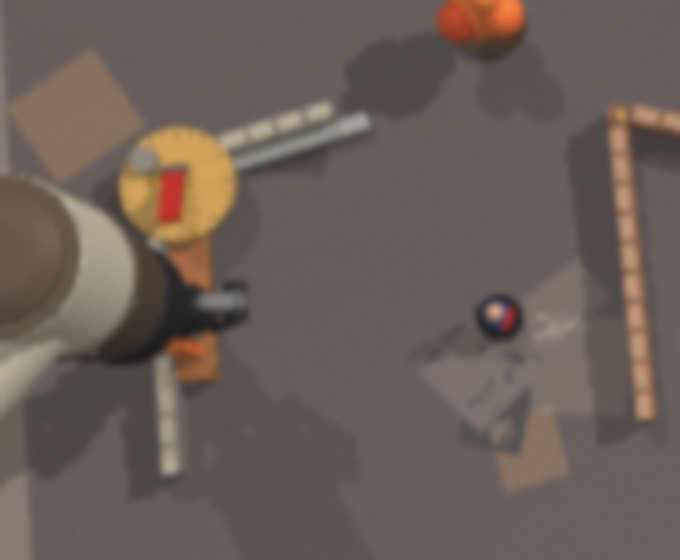

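Seated: stock lies along the grey long leg and the blade lies parallel against the return, in crop about (240,160)–(370,120). Release and go above the lever.

arm_command --steps '[0,0,0,0,0,0,0,0,0,0,0,0,0,0,-0.004,0,0,0,-0.01,0,0,0,-0.02,0,0,0,-0.025,0,0,0,0,0]' --grip 0.045

```text
clock: 16.23
position: [509.2, 370.9, 101.2]
ee_rot: [-0.063, 0.998, 0.002, 0.002]
contact_force: [0.5, 0.1, 0.8]
gripper_width: 45.1
grasp_force: 0.0
```

arm_command --steps '[-0.015,0,0,0,-0.02,0,0,0,-0.02,0,0,0,-0.013,0,0,0,0,0,0,0,0,0,0,0]' --grip 0

```text
clock: 16.98
position: [574.9, 377.7, 97.5]
ee_rot: [-0.062, 0.998, -0.0, -0.001]
contact_force: [0.1, -0.2, -0.6]
gripper_width: -0.0
grasp_force: 0.0
```

```bash
python3 - <<'E'
from k import *
wf(G); goto(G,11.5-71,12.9,60); snap("top","t6"); 
im=cv2.imread("pics/t6.png")[150:290,90:260]; cv2.imwrite("pics/t6c.png",cv2.resize(im,None,fx=4,fy=4,interpolation=cv2.INTER_CUBIC))
E
```

```text
pivot in wall: x -57.2 y 10.9 z_tcp 97.5 dyaw 0.0006 | F along d -0.1 n 0.2 z -0.6 t 16.98 w -0.0
pos [574.9 377.7  97.5] yaw 1.6953 shift [-0.0023 -0.0019  0.0375] roll 0.0006 F [ 0.1  -0.22 -0.64] t 16.98
```

View pics/t6c.png

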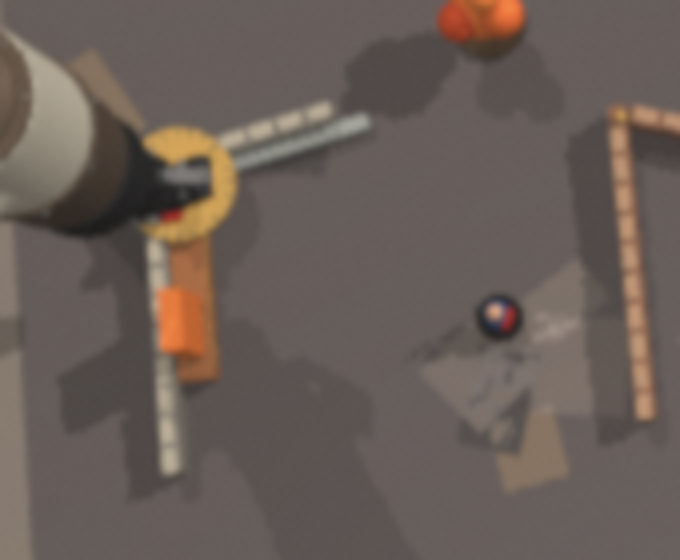

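Still seated after release; the closed fingers stand above the red lever.

arm_command --steps '[-0.002,-0.002,0.01,0,0,0,0.015,0,0,0,0.01,0,0,0,0.005,0,0,0,0.005,0,0,0,0.004,0,0,0,0.003,0,0,0,0,0]'

```text
clock: 18.02
position: [576.7, 376.1, 46.9]
ee_rot: [-0.063, 0.998, -0.0, -0.001]
contact_force: [-3.3, -2.0, 4.6]
gripper_width: -0.1
grasp_force: 2.4
```

arm_command --steps '[0,0,0.002,0,0,0,0.002,0,0,0,0,0]'

```text
clock: 18.4
position: [576.7, 376.1, 43.1]
ee_rot: [-0.063, 0.998, -0.0, -0.001]
contact_force: [-3.5, -0.4, 5.3]
gripper_width: 0.2
grasp_force: 2.6
```

arm_command --steps '[0,0,0.001,0,0,0,0.001,0,0,0,0,0]'

```text
clock: 18.77
position: [576.8, 376.2, 41.5]
ee_rot: [-0.063, 0.998, -0.0, -0.001]
contact_force: [-5.5, -0.0, 8.7]
gripper_width: -0.2
grasp_force: 3.9
```

```bash
python3 - <<'E'
from k import *
wf(G)
E
```

```text
pivot in wall: x -58.9 y 12.6 z_tcp 41.5 dyaw 0.0013 | F along d 5.5 n -0.7 z 8.7 t 18.77 w -0.2
```

arm_command --steps '[0,0,0.001,0,0,0,0.001,0,0,0,0,0]'

```text
clock: 19.15
position: [576.6, 376.1, 39.7]
ee_rot: [-0.063, 0.998, -0.0, -0.001]
contact_force: [-4.9, -1.4, 9.7]
gripper_width: 0.1
grasp_force: 4.4
```

arm_command --steps '[0,0,0.001,0,0,0,0,0]'

```text
clock: 19.4
position: [576.5, 376.2, 39.0]
ee_rot: [-0.063, 0.998, -0.001, -0.001]
contact_force: [-6.2, -2.2, 10.4]
gripper_width: 0.4
grasp_force: 5.2
```

arm_command --steps '[0,0,0.001,0,0,0,0,0]'

```text
clock: 19.65
position: [576.6, 376.2, 38.9]
ee_rot: [-0.063, 0.998, -0.001, -0.001]
contact_force: [-7.8, -2.3, 13.0]
gripper_width: 0.2
grasp_force: 6.9
```

```bash
python3 - <<'E'
from k import *
wf(G)
E
```

```text
pivot in wall: x -58.7 y 12.6 z_tcp 38.9 dyaw 0.0018 | F along d 8.1 n 1.3 z 13.0 t 19.65 w 0.2
```

arm_command --steps '[0,0,0.001,0,0,0,0,0,0,0,0,0]'

```text
clock: 20.02
position: [576.6, 376.2, 38.9]
ee_rot: [-0.063, 0.998, -0.001, -0.0]
contact_force: [-8.7, -2.4, 16.7]
gripper_width: -0.3
grasp_force: 8.5
```

arm_command --steps '[0,0,-0.005,0,0,0,-0.01,0,0,0,-0.02,0,0,0,-0.025,0,0,0,0,0]' --grip 0

```text
clock: 20.65
position: [579.0, 377.3, 97.5]
ee_rot: [-0.062, 0.998, 0.002, 0.002]
contact_force: [-0.3, -0.7, 0.1]
gripper_width: -0.1
grasp_force: 0.0
```

arm_command --steps '[0.015,0,0,0,0.02,0,0,0,0.02,0,0,0,0.015,0,0,0,0,0,0,0,0,0,0,0]' --grip 0.06

```text
clock: 21.4
position: [508.7, 367.8, 95.0]
ee_rot: [-0.062, 0.998, 0.0, 0.0]
contact_force: [0.6, 0.2, 0.4]
gripper_width: 60.1
grasp_force: 0.0
```

```bash
python3 - <<'E'
from k import *
wf(G); goto(G,11.9,12.8,38.8); 
w,_=snap("wrist","w7"); snap("top","t7"); 
im=cv2.imread("pics/t7.png")[150:290,90:190]; o=np.zeros((560,800,3),np.uint8); o[:,:400]=cv2.resize(im,None,fx=4,fy=4,interpolation=cv2.INTER_CUBIC)
o[:300,400:]=cv2.resize(w[:,:,::-1],(400,300)); cv2.imwrite("pics/c7.png",o)
E
```

```text
pivot in wall: x 9.7 y 12.6 z_tcp 95.0 dyaw 0.0006 | F along d -0.6 n -0.2 z 0.4 t 21.40 w 60.1
pos [508.7 367.8  95. ] yaw 1.6954 shift [ 0.0023 -0.0001  0.0562] roll 0.0006 F [0.56 0.24 0.4 ] t 21.4
```

View pics/c7.png

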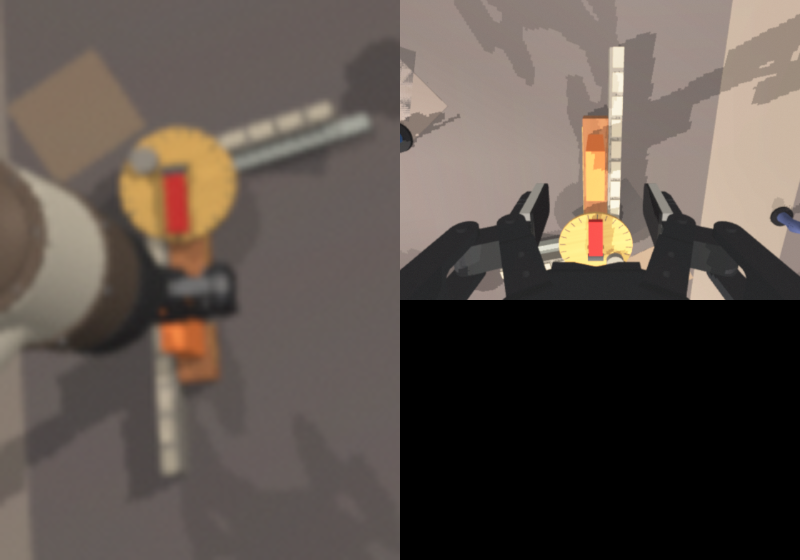

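Lever lies flat (longer in view), bevel still seated. Regrasp the fin.

arm_command --steps '[0.002,0,0.01,0,0,0,0.015,0,0,0,0.015,0,0,0,0.01,0,0,0,0.005,0,0,0,0,0]'

```text
clock: 22.25
position: [506.1, 367.2, 39.6]
ee_rot: [-0.062, 0.998, -0.0, -0.0]
contact_force: [-0.3, 0.1, 1.1]
gripper_width: 59.8
grasp_force: 0.0
```

arm_command --steps '[0,0,0,0,0,0,0,0,0,0,0,0,0,0,0,0,0,0,0,0]' --grip 0

```text
clock: 22.88
position: [506.3, 367.2, 40.6]
ee_rot: [-0.062, 0.998, -0.0, 0.0]
contact_force: [-0.9, -1.7, 4.9]
gripper_width: 12.7
grasp_force: 59.2
```

```bash
python3 - <<'E'
from k import *
wf(G)
E
```

```text
pivot in wall: x 12.1 y 12.9 z_tcp 40.6 dyaw 0.0009 | F along d 1.1 n 1.6 z 4.9 t 22.88 w 12.7
```

arm_command --steps '[0,0,-0.003,0,0,0,-0.01,0,0,0,-0.025,0,0,0,-0.035,0,0,0,-0.025,0,0,0,0,0]'

```text
clock: 23.62
position: [507.0, 368.5, 140.3]
ee_rot: [-0.062, 0.998, 0.002, 0.002]
contact_force: [-0.3, 0.1, -5.0]
gripper_width: 13.2
grasp_force: 58.7
```

```bash
python3 - <<'E'
from k import *
wf(G); goto(B,102,24,120)
E
```

```text
pivot in wall: x 11.3 y 11.7 z_tcp 140.3 dyaw 0.0009 | F along d 0.3 n -0.2 z -5.0 t 23.62 w 13.2
pos [507.  368.5 140.3] yaw 1.6956 shift [ 0.0873 -0.3272  0.0188] roll 0.0009 F [-0.35  0.15 -5.01] t 23.62
```

arm_command --steps '[0.005,-0.015,0,0,0.01,-0.03,0,0,0.01,-0.036,0,0,0.01,-0.036,0,0,0.01,-0.036,0,0,0.01,-0.036,0,0,0.01,-0.036,0,0,0.01,-0.036,0,0,0.007,-0.036,0,0,0.004,-0.02,0,0,0.001,-0.01,0,0,0,0,0,0,0,0,0,0]'

```text
clock: 25.25
position: [460.5, 32.4, 137.8]
ee_rot: [-0.062, 0.998, -0.0, -0.0]
contact_force: [0.2, 0.4, -3.1]
gripper_width: 12.9
grasp_force: 58.9
```

```bash
python3 - <<'E'
from k import *
wf(B); goto(B,102,24,60)
E
```

```text
pivot in wall: x 102.8 y 24.4 z_tcp 137.8 dyaw 0.0011 | F along d -0.2 n -0.4 z -3.1 t 25.25 w 12.9
pos [460.5  32.4 137.8] yaw 1.6959 shift [-0.0008  0.0005  0.0778] roll 0.0011 F [ 0.18  0.38 -3.14] t 25.25
```

arm_command --steps '[0,0,0.01,0,0,0,0.025,0,0,0,0.025,0,0,0,0.02,0,0,0,0.01,0,0,0,0.005,0,0,0,0,0]'

```text
clock: 26.12
position: [460.7, 32.2, 43.1]
ee_rot: [-0.062, 0.998, 0.0, 0.0]
contact_force: [0.0, -0.5, -3.8]
gripper_width: 13.2
grasp_force: 58.9
```

arm_command --steps '[0,0,0.001,0,0,0,0,0,0,0,0,0]'

```text
clock: 26.5
position: [460.7, 32.1, 42.4]
ee_rot: [-0.062, 0.998, 0.0, 0.0]
contact_force: [-0.2, 0.7, -3.9]
gripper_width: 13.2
grasp_force: 58.9
```

```bash
python3 - <<'E'
from k import *
wf(B)
E
```

```text
pivot in wall: x 102.6 y 24.9 z_tcp 42.4 dyaw 0.0006 | F along d 0.2 n -0.7 z -3.9 t 26.50 w 13.2
```

arm_command --steps '[0,0,0.001,0,0,0,0,0]'

```text
clock: 26.75
position: [460.4, 32.0, 41.0]
ee_rot: [-0.062, 0.998, -0.0, -0.0]
contact_force: [0.1, 0.8, -4.6]
gripper_width: 13.3
grasp_force: 58.9
```

arm_command --steps '[0,0,0.0008,0,0,0,0,0]'

```text
clock: 27.0
position: [460.5, 32.0, 40.5]
ee_rot: [-0.062, 0.998, -0.0, 0.0]
contact_force: [-1.6, -0.2, 1.5]
gripper_width: 13.0
grasp_force: 59.6
```

arm_command --steps '[0,0.003,0,0,0,0.003,0,0,0,0.002,0,0,0,0,0,0]'

```text
clock: 27.5
position: [460.0, 40.3, 40.5]
ee_rot: [-0.062, 0.998, 0.0, 0.001]
contact_force: [-0.5, -2.7, 3.8]
gripper_width: 13.5
grasp_force: 60.0
```

```bash
python3 - <<'E'
from k import *
wf(B)
E
```

```text
pivot in wall: x 102.3 y 16.6 z_tcp 40.5 dyaw 0.0012 | F along d 0.9 n 2.6 z 3.8 t 27.50 w 13.5
```

arm_command --steps '[0,0,-0.0005,0,0,0.002,0,0,0,0,0,0]'

```text
clock: 27.88
position: [459.1, 42.1, 40.6]
ee_rot: [-0.062, 0.998, 0.0, -0.0]
contact_force: [0.7, -1.0, 0.1]
gripper_width: 13.3
grasp_force: 59.4
```

arm_command --steps '[0,0.001,0,0,0,0,0,0]'

```text
clock: 28.12
position: [458.9, 43.0, 40.6]
ee_rot: [-0.062, 0.998, 0.0, -0.0]
contact_force: [-0.6, 0.1, -1.2]
gripper_width: 12.9
grasp_force: 59.4
```

arm_command --steps '[0,0.001,0,0,0,0,0,0]'

```text
clock: 28.38
position: [458.8, 43.9, 40.6]
ee_rot: [-0.062, 0.998, -0.0, -0.0]
contact_force: [-0.4, -1.1, -0.3]
gripper_width: 13.3
grasp_force: 59.3
```

arm_command --steps '[0,0.001,0,0,0,0,0,0]'

```text
clock: 28.62
position: [458.7, 44.9, 40.6]
ee_rot: [-0.062, 0.998, -0.0, -0.0]
contact_force: [0.3, -0.4, -2.0]
gripper_width: 12.6
grasp_force: 59.2
```

```bash
python3 - <<'E'
from k import *
wf(B)
E
```

```text
pivot in wall: x 103.0 y 11.8 z_tcp 40.6 dyaw 0.0007 | F along d -0.2 n 0.4 z -2.0 t 28.62 w 12.6
```

arm_command --steps '[0,0.001,0,0,0,0,0,0]'

```text
clock: 28.88
position: [458.6, 45.7, 40.6]
ee_rot: [-0.062, 0.998, -0.0, -0.0]
contact_force: [-0.0, -1.7, -2.4]
gripper_width: 13.1
grasp_force: 59.2
```

arm_command --steps '[0,0.001,0,0,0,0,0,0]'

```text
clock: 29.12
position: [458.6, 46.0, 40.7]
ee_rot: [-0.062, 0.998, -0.001, -0.0]
contact_force: [3.0, -6.9, -2.3]
gripper_width: 12.6
grasp_force: 59.2
```

arm_command --steps '[0,0.001,0,0,0,0,0,0]'

```text
clock: 29.38
position: [458.5, 46.1, 40.7]
ee_rot: [-0.062, 0.998, -0.001, -0.001]
contact_force: [4.2, -11.6, -2.0]
gripper_width: 13.2
grasp_force: 59.3
```

```bash
python3 - <<'E'
from k import *
wf(B)
E
```

```text
pivot in wall: x 103.1 y 10.6 z_tcp 40.7 dyaw 0.0011 | F along d -2.7 n 12.0 z -2.0 t 29.38 w 13.2
```

arm_command --steps '[0,-0.0015,0,0,-0.004,0,0,0,-0.006,0,0,0,-0.006,0,0,0,-0.006,0,0,0,-0.006,0,0,0,-0.006,0,0,0,-0.004,0,0,0,0,0,0,0]'

```text
clock: 30.5
position: [494.3, 50.1, 40.7]
ee_rot: [-0.062, 0.998, -0.001, -0.002]
contact_force: [-5.0, -4.1, 4.1]
gripper_width: 13.3
grasp_force: 60.6
```

```bash
python3 - <<'E'
from k import *
wf(B)
E
```

```text
pivot in wall: x 67.0 y 11.2 z_tcp 40.7 dyaw -0.0006 | F along d 5.5 n 3.4 z 4.1 t 30.50 w 13.3
```

arm_command --steps '[-0.004,0,-0.0004,0,-0.006,0,0,0,-0.006,0,0,0,-0.006,0,0,0,-0.005,0,0,0,-0.003,0,0,0,0,0,0,0]'

```text
clock: 31.38
position: [524.3, 54.0, 40.8]
ee_rot: [-0.062, 0.998, -0.001, -0.002]
contact_force: [-4.5, -4.4, 2.2]
gripper_width: 13.3
grasp_force: 60.1
```

```bash
python3 - <<'E'
from k import *
wf(B)
E
```

```text
pivot in wall: x 36.8 y 11.1 z_tcp 40.8 dyaw -0.0002 | F along d 5.0 n 3.8 z 2.2 t 31.38 w 13.3
```

arm_command --steps '[-0.004,0,0,0,-0.004,0,0,0,-0.004,0,0,0,-0.003,0,0,0,0,0,0,0]'

```text
clock: 32.0
position: [539.1, 55.9, 40.9]
ee_rot: [-0.062, 0.998, -0.001, -0.002]
contact_force: [-4.2, -3.4, 3.3]
gripper_width: 13.0
grasp_force: 60.2
```

arm_command --steps '[-0.003,0,0,0,-0.002,0,0,0,0,0,0,0]'

```text
clock: 32.38
position: [543.8, 56.5, 40.9]
ee_rot: [-0.062, 0.998, -0.001, -0.003]
contact_force: [-3.6, -2.5, 2.5]
gripper_width: 13.2
grasp_force: 60.3
```

```bash
python3 - <<'E'
from k import *
wf(B)
E
```

```text
pivot in wall: x 17.1 y 10.9 z_tcp 40.9 dyaw 0.0006 | F along d 3.9 n 2.1 z 2.5 t 32.38 w 13.2
```

arm_command --steps '[-0.0015,0.0005,0,0,0,0,0,0]'

```text
clock: 32.62
position: [544.2, 56.6, 40.9]
ee_rot: [-0.062, 0.998, -0.001, -0.004]
contact_force: [-6.8, -4.2, 4.9]
gripper_width: 13.1
grasp_force: 60.6
```

arm_command --steps '[-0.001,0,0,0,0,0,0,0]'

```text
clock: 32.88
position: [545.3, 56.8, 40.9]
ee_rot: [-0.062, 0.998, -0.001, -0.004]
contact_force: [-7.3, -4.5, 4.9]
gripper_width: 13.4
grasp_force: 60.5
```

arm_command --steps '[-0.001,0,0,0,0,0,0,0]'

```text
clock: 33.12
position: [546.3, 56.9, 41.0]
ee_rot: [-0.062, 0.998, -0.001, -0.004]
contact_force: [-7.5, -4.2, 5.2]
gripper_width: 13.4
grasp_force: 60.5
```

```bash
python3 - <<'E'
from k import *
wf(B)
E
```

```text
pivot in wall: x 14.6 y 10.8 z_tcp 41.0 dyaw 0.0005 | F along d 7.9 n 3.3 z 5.2 t 33.12 w 13.4
```

```bash
python3 - <<'E'
from w import *
snap("top","t8"); im=cv2.imread("pics/t8.png")[140:280,210:330]; cv2.imwrite("pics/t8c.png",cv2.resize(im,None,fx=4,fy=4,interpolation=cv2.INTER_CUBIC))
E
```

```text
(no output)
```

View pics/t8c.png

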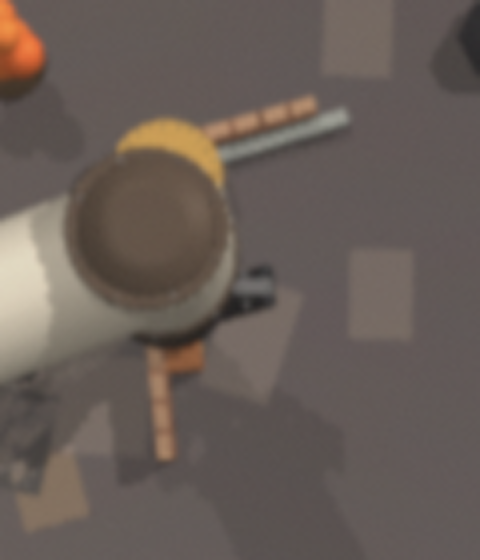

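Wing strip (205,130)–(318,100) lies against the blade (225,155)–(350,118); measuring both angles.

```bash
python3 - <<'E'
from w import *
im=cv2.imread("pics/t8.png")[:,:,::-1].copy();h=cv2.cvtColor(im,cv2.COLOR_RGB2HSV)
for p in [(275,170),(279,174),(285,168),(280,180)]: print(p,h[p[1],p[0]])
line("t8",(258,160,292,178),(0,75,130),(20,255,255),(0,-1))
line("t8",(134,170,180,196),(0,0,130),(179,70,255),(0,-1))
# blade edge (z~11, angle little affected)
line("t8",(264,166,300,182),(21,0,120),(130,60,255),(0,-1))
line("t2",(240,180,260,256),(0,75,110),(20,255,255),(-1,0))
line("t7",(150,170,190,196),(60,0,110),(130,60,255),(0,-1))
E
```

```text
(275, 170) [ 11 105 133]
(279, 174) [ 30  15 139]
(285, 168) [ 13 102 140]
(280, 180) [ 6 27 96]
t8 (258, 160, 292, 178) ang 289.33002 c [681.   14.8] size [20.  86.7] 144
t8 (134, 170, 180, 196) ang 290.16 c [638.9 334.4] size [ 11.3 107.3] 159
t8 (264, 166, 300, 182) ang 289.26 c [672.5  -9.9] size [ 8.7 85.6] 85
t2 (240, 180, 260, 256) ang 186.63 c [552.4  77.4] size [198.9  45.7] 401Traceback (most recent call last):
  File "<stdin>", line 9, in <module>
  File "w.py", line 5, in line
    k=big(m); mm=np.zeros_like(m); cv2.drawContours(mm,[k],-1,255,-1); ys,xs=np.nonzero(mm)
  File "h.py", line 25, in big
    return max(cv2.findContours(m,0,cv2.CHAIN_APPROX_NONE)[0],key=cv2.contourArea)
ValueError: max() iterable argument is empty
```

arm_command --steps '[-0.001,0,-0.0003,0,0,0,0,0]'

```text
clock: 33.42
position: [547.3, 57.0, 41.1]
ee_rot: [-0.062, 0.998, -0.001, -0.004]
contact_force: [-6.2, -4.5, 3.7]
gripper_width: 13.2
grasp_force: 60.2
```

arm_command --steps '[-0.001,0.0005,0,0,0,0,0,0]'

```text
clock: 33.67
position: [547.3, 57.1, 41.1]
ee_rot: [-0.062, 0.998, -0.002, -0.005]
contact_force: [-8.0, -5.9, 5.6]
gripper_width: 13.0
grasp_force: 60.7
```

```bash
python3 - <<'E'
from k import *
wf(B)
E
```

```text
pivot in wall: x 13.6 y 10.8 z_tcp 41.1 dyaw 0.0004 | F along d 8.7 n 4.9 z 5.6 t 33.67 w 13.0
```

arm_command --steps '[-0.001,0,-0.0003,0,0,0,0,0]'

```text
clock: 33.92
position: [548.5, 57.2, 41.3]
ee_rot: [-0.062, 0.998, -0.002, -0.004]
contact_force: [-7.3, -5.5, 4.3]
gripper_width: 12.9
grasp_force: 60.3
```

```bash
python3 - <<'E'
from k import *
wf(B)
E
```

```text
pivot in wall: x 12.3 y 10.7 z_tcp 41.3 dyaw 0.0004 | F along d 7.9 n 4.5 z 4.3 t 33.92 w 12.9
```

```bash
python3 - <<'E'
from w import *
for i in (1,2):
    n=f"t9{i}"; snap("top",n)
    line(n,(258,160,292,178),(0,75,130),(20,255,255),(0,-1))
    line(n,(134,170,180,196),(0,0,130),(179,70,255),(0,-1))
    line(n,(264,164,300,182),(21,0,120),(130,60,255),(0,-1))
E
```

```text
t91 (258, 160, 292, 178) ang 290.84 c [681.8  15.2] size [20.3 87. ] 148
t91 (134, 170, 180, 196) ang 290.27 c [638.9 334.5] size [ 11.3 107.2] 160
t91 (264, 164, 300, 182) ang 290.0 c [674.7  -9.9] size [ 8.7 85.6] 86
t92 (258, 160, 292, 178) ang 290.16 c [682.1  15.4] size [20.2 86.9] 147
t92 (134, 170, 180, 196) ang 290.21 c [639.  334.2] size [ 11.3 107.3] 157
t92 (264, 164, 300, 182) ang 289.41 c [674.9  -9.8] size [ 9.5 85.6] 86
```

arm_command --steps '[0.001,-0.0005,0,0,0,0,0,0]'

```text
clock: 34.28
position: [548.6, 57.2, 41.2]
ee_rot: [-0.062, 0.998, -0.001, -0.003]
contact_force: [-5.0, -3.5, 1.9]
gripper_width: 13.2
grasp_force: 60.0
```

arm_command --steps '[0,0,0,0,0,0,0,0,0,0,0,0,0,0,-0.004,0,0,0,-0.01,0,0,0,-0.02,0,0,0,-0.03,0,0,0,-0.03,0,0,0,-0.02,0,0.02,0,0,0,0.03,0,0,0,0.03,0,0,0,0.03,0,0,0,0.02,0,0,0,0,0,0,0]' --grip 0.045

```text
clock: 36.15
position: [421.6, 42.2, 156.6]
ee_rot: [-0.063, 0.998, 0.0, 0.001]
contact_force: [-0.4, -0.2, 0.3]
gripper_width: 45.0
grasp_force: 0.0
```

```bash
python3 - <<'E'
from w import *
from k import wf,B
wf(B); w,_=snap("wrist","w10"); snap("top","t10")
line("t10",(258,160,292,178),(0,75,130),(20,255,255),(0,-1))
line("t10",(134,170,180,196),(0,0,130),(179,70,255),(0,-1))
line("t10",(264,164,300,182),(21,0,120),(130,60,255),(0,-1))
o=np.zeros((560,800,3),np.uint8); o[:,:400]=cv2.resize(cv2.imread("pics/t10.png")[140:280,220:320],(400,560),interpolation=cv2.INTER_CUBIC)
o[:300,400:]=cv2.resize(w[:,:,::-1],(400,300)); cv2.imwrite("pics/c10.png",o)
E
```

```text
pivot in wall: x 140.2 y 9.9 z_tcp 156.6 dyaw 0.0013 | F along d 0.5 n 0.1 z 0.3 t 36.15 w 45.0
t10 (258, 160, 292, 178) ang 290.39 c [682.5  14.6] size [22.7 87.4] 148
t10 (134, 170, 180, 196) ang 290.27 c [638.9 334.5] size [ 11.3 107.2] 160
t10 (264, 164, 300, 182) ang 290.06 c [671.9  -2.2] size [10.4 85.6] 90
```

View pics/c10.png

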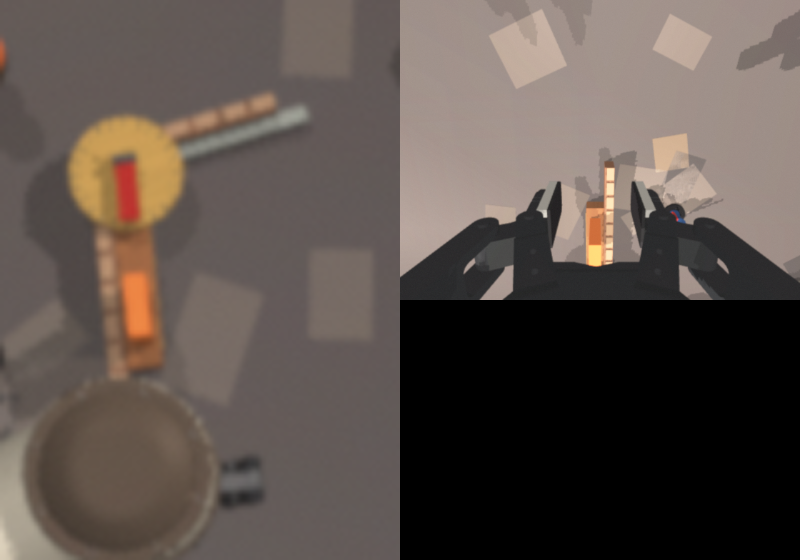

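Bevel lies in the brown corner, lever flat, stock along the fixed leg and blade along the wing. One numeric cross-check against the grey seating, before handing in.

```bash
python3 - <<'E'
from w import *
def dial(f,roi):
    im=cv2.imread(f"pics/{f}.png")[:,:,::-1].copy();c=np.load(f"pics/{f}.npz")
    e=cv2.fitEllipse(cv2.convexHull(big(mask(im,(18,90,110),(32,255,255),roi)))); return cast(e[0],30,c)[0][:2],e[1]
def d(p,l): q,v=l; w=p-q; return abs(v[0]*w[1]-v[1]*w[0])-6
p,e=dial("t6",(110,170,155,215)); print(p,e)
p7,e=dial("t7",(110,170,155,215)); print(p7,e,d(p7,line("t2",(120,190,140,275),(0,0,130),(179,70,255),(-1,0))),d(p7,line("t2",(134,170,180,196),(0,0,130),(179,70,255),(0,-1))))
p,e=dial("t10",(230,160,272,202)); print(p,e,d(p,line("t2",(238,186,258,256),(0,75,130),(20,255,255),(-1,0))),d(p,line("t10",(264,160,289,175),(0,75,125),(20,255,255),(0,-1))))
E
```

```text
[601.69589088 380.3482576 ] (27.252971649169922, 29.012657165527344)
t2 (120, 190, 140, 275) ang 187.11 c [507.2 387.8] size [192.7  10.7] 296
t2 (134, 170, 180, 196) ang 290.01 c [638.9 334.2] size [ 10.4 107.3] 145
[601.46225369 380.44750667] (27.287376403808594, 29.080596923828125) 12.935245056176562 13.370696504795994
t2 (238, 186, 258, 256) ang 187.2 c [544.1  77.1] size [183.8  11.3] 284
t10 (264, 160, 289, 175) ang 289.35 c [686.1   5.1] size [11.3 70.2] 107
[643.81910141  70.85527017] (27.125869750976562, 28.38701057434082) 12.730653136291497 12.046298659766688
```

Both distances match the grey seating (about 12–13 mm each), so I'm handing it in.

```bash
python3 -c "
from bench import *
print(job_done())"
```

```text
the job is handed in; nothing more can be done
None
```

I seated and locked the bevel in the grey corner, carried it to the brown corner and left it there with the lever flat. The wing measures within about 1° of the grey angle and the pivot about 12–13 mm from both inner faces. I handed the job in at about 36 s, and no verdict was returned.

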